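Screw the wide bleeding cap onto the purge pot

TASK

Screw the wide white bleeding cap onto the neck of the purge pot that is bolted to the counter: set it down level on top of the thread with its wing about an eighth of a turn clockwise of the thread start, turn it back until it can drop into the start, lower it, then tighten it clockwise to the stop and let go. The narrow white cap does not fit; leave it where it is.

Things in the scene. Friction and masses are not known exactly. Their poses are not given: they have to be found in the camera images.
- purge_pot: Fixed brass pot, z up, origin under its centre on the counter. Steel flange 136x66, bolt ears on its +-x. Tapered neck, solid: rim 70 up, 26 wide; 37 wide 9 lower. Round it two ridges, 58 across, tops 61 up. Thread starts: two 68-degree gaps between ridges, on +-x. Clockwise (from above) of each start: 34 to 84 degrees overhang, 3.5-5 thick, then solid stop to the next start. All mm.
- wide_cap: The wider white plastic cap: skirt 74 mm across, 26 high, open below; ceiling 22 above underside. Origin: centre of underside, z up, standing wing up. Grip wing: 54 long on x, 14 thick on y, from 26 to 58 mm up. 90 g. Inside the lower edge, under the wing's ends (+-x), two lugs 5 high, 28 degrees wide, 47 mm between inner faces. Fits either way round.
- wing_end (a point): Mid end face of the wide cap's wing: 27 mm from its axis on +x, 42 mm above its origin. On the ridges the cap's origin is 61 mm above the pot's. Wing along the pot's x (+-20 degrees) it can be lowered 13 mm (it does not fall while held) to 48 mm, ceiling on rim; then it turns clockwise only, to the stop at 70 degrees. Play 5 mm sideways, 3 mm up when turned.
- narrow_cap: White plastic cap of the same form, but narrow: 46 mm in diameter, 26 mm high, wing 40 mm long, 14 mm thick, up to 58 mm. Origin: centre of the underside. Too small for this pot; a bystander.
Things that resemble listed ones, but are neither listed nor needed, are in the scene too. Leave any brown or green look-alike of the wide_cap alone.

How it is judged:
By the outcome, as a careful person would: the job done as asked, in the order asked, and still so for the second after the job is handed in, with the robot touching nothing.
It also fails if it takes over 43 s, if anything falls off the work surface, if the arm or the gripper's body presses on something with over 40 N, if the wrist force passes 120 N, or if a joint passes its speed limit or range.

ROBOT

A 6-joint arm with a two-finger parallel gripper is mounted at the origin on the work surface. World frame = base frame: x ahead of the robot, y to its left, z up, the work surface at z = 0. Lengths are in m, angles in rad, forces in N, time in s.
With the tool pointing down it reaches from about 0.3 to 0.825 m from the base axis. Payload 5.4 kg.
Tool frame: the origin (TCP) lies midway between the tips of the shut fingers; the grasp point (between the pads) lies 19 mm behind it; x points along the fingers, y is the direction in which the jaws open and shut, and the axes are right-handed (so a half turn about x gives the same grasp; the last joint's range is limited). The gripper opens to 92 mm and grips with 3 to 60 N. Pads are 20 mm wide; open, the fingers measure 128 mm over their backs; the gripper's body (75 mm by 189 mm) begins 69 mm behind the grasp point.
Start: joints at [-1.435, 0.158, 1.597, -0, 1.386, -0.21], TCP at [0.195, -0.541, 0.215] pointing down, gripper open.
Joint ranges: [-2.91, 2.91], [-0.94, 2.29], [0.18, 2.7], [-1.29, 4.43], [0.17, 2.64], [-3, 3]. Speed limits (rad/s): [2.57, 2.57, 3.14, 3.14, 3.14, 3.14].

INTERFACE

Orientations are given as a unit quaternion [w, x, y, z].
In Python, from bench import ctrl gives the robot as it stands.
- The arm moves only by the shell command python3 -m handwheel 'ROWS' [OPENING]. ROWS is text: rows parted by semicolons, each of 4 numbers parted by spaces: the shift along the world's x, y, z in mm, then the turn about the world's z in degrees. In form: x y z yaw; .... A call has 1 to 5 rows; each row is the pose to reach, as a shift and turn from the pose commanded when the call began; what a row does not reach only later rows make up. A row lasts 1/8 s, in which the tool goes at most 62.5 mm and 10.7 degrees, less where a joint would pass 70% of its speed; a pose out of reach is approached as far as the arm can. A call with a gripper value outside its range is refused whole. OPENING is the finger opening in mm, from 0 to 91.9, set as the call begins (- or left out, the last holds). The fingers move at their own pace and stop on an object; the grip force is fixed at half the most. Time passes only in rows, so rows that repeat a pose let the fingers close. It gives the time, the measured TCP pose, the force and the opening at its end, in the units of the state.
- ctrl.get_state(): the state, without advancing time (a new reading comes with each control period).
- ctrl.capture(name): name is "scene" or "top"; returns the picture (480x640x3 uint8, blue, green, red); there is no depth.
- ctrl.camera_info(name): a dict with "vertical_fov" (degrees; the focal length in pixels is half the picture's height over the tangent of half this angle, whatever the lens; pixels are square), "cx", "cy" (the principal point, pixels), "extrinsics" (4x4, takes a point from world to camera coordinates). Camera axes: x right, y up, looking along -z (the intrinsics and any distortion apply to the point x, -y, -z); pixel columns grow to the right and rows downward; lengths in m; the calibration is good to about 2 mm. A picture is of the moment at which its call begins. camera_info takes no time and is no camera call.
- ctrl.hand_in(): hands the job in, once; it reports no verdict.
The state is a dict: "time_s": time; "q": joint angles; "qd": joint speeds; "tau": joint torques, N m; "ee_pos": TCP position; "orientation": TCP orientation; "contact_force": force on the tool from outside, world axes, zero at the start; "ft_torque": the same for the moment, N m; "gripper_width": finger opening in m.
Only numpy, scipy, OpenCV 4.12 (cv2) and the standard library are available. Lean on these libraries where they do the work, as an engineer would, in place of code of your own. Each camera call takes 0.05 s, during which the arm holds its last target.

## Working session

There is one attempt and no reset: what is moved stays moved. The work goes in short steps, Python scripts to look and compute and a shell command to move; the robot and the scene stay as the last step left them, time stands still between calls to the robot, and variables do not carry over. Pictures are saved under pics/ and viewed, and the job is handed in when it is done.

```bash
ls; mkdir -p pics; python3 - <<'E'
from bench import ctrl
import cv2
for n in("scene","top"):
    cv2.imwrite(f"pics/{n}0.png",ctrl.capture(n)); i=ctrl.camera_info(n); print(n,i)
s=ctrl.get_state(); print(s)
E
```

```text
pics
scene {'vertical_fov': 56.867728040543575, 'cx': 313.217329536911, 'cy': 249.0074424119994, 'extrinsics': array([[ 0.22514927,  0.97432057, -0.00268843, -0.10070726],
       [-0.78693474,  0.1834731 ,  0.58912761,  0.45416671],
       [ 0.5744924 , -0.13052603,  0.80803554, -1.24316285],
       [ 0.        ,  0.        ,  0.        ,  1.        ]])}
top {'vertical_fov': 49.9284176131785, 'cx': 325.56505744530455, 'cy': 248.04388640949097, 'extrinsics': array([[ 1.17958820e-01, -9.93018072e-01, -9.08826419e-04,
        -9.92908354e-02],
       [ 9.69141932e-01,  1.14923031e-01,  2.18074785e-01,
        -6.12564424e-01],
       [-2.16447757e-01, -2.66046260e-02,  9.75931638e-01,
        -8.84073195e-01],
       [ 0.00000000e+00,  0.00000000e+00,  0.00000000e+00,
         1.00000000e+00]])}
{'time_s': 0.1, 'q': array([-1.43507966e+00,  1.58957591e-01,  1.59807217e+00,  1.39682189e-05,
        1.38619686e+00, -2.10117587e-01]), 'qd': array([ 7.21658567e-04, -2.93046712e-03, -1.02551430e-03,  2.39081324e-04,
       -7.44727605e-04, -9.32242310e-05]), 'tau': array([ 9.37769728e-04, -3.86503422e+01, -3.22960496e+01,  7.04569649e-02,
        3.39570804e-02, -4.72709803e-05]), 'ee_pos': array([ 0.19481353, -0.54041016,  0.21375045]), 'orientation': array([ 0.1210844 ,  0.69658799,  0.12223864, -0.69653532]), 'contact_force': array([0.20200284, 0.1030154 , 0.28793924]), 'ft_torque': array([-0.00175262, -0.00348399,  0.00453844]), 'gripper_width': 0.09232555071084891}
```

View pics/scene0.png

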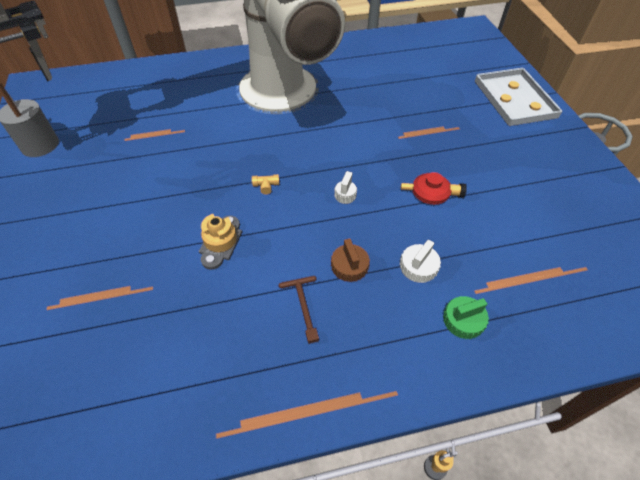

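View pics/top0.png

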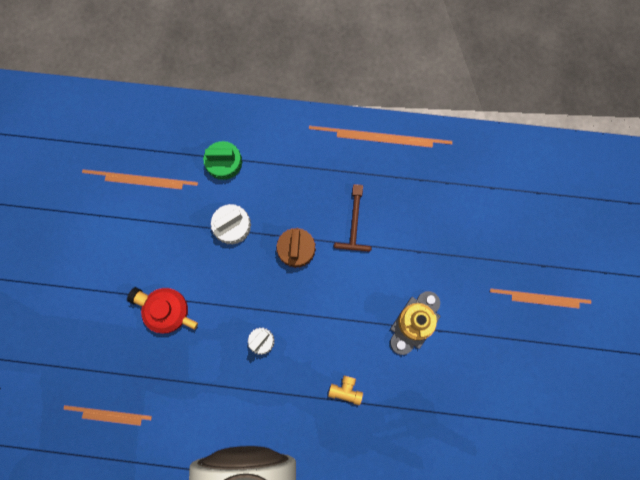

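The scene view shows the arm clear of everything.

Things that could be taken for the wide cap, by pixel:
- wide white cap: top (230,224), scene (420,263)
- narrow white cap: top (261,341), scene (346,190)
- brown look-alike: top (296,248)
- green look-alike: top (222,160)
- red valve: top (165,311)

I choose the larger white one. The pot is at top (418,322), scene (218,235). Next I check both in close crops.

```bash
python3 - <<'E'
import cv2,numpy as np
t=cv2.imread("pics/top0.png");s=cv2.imread("pics/scene0.png")
def c(im,x,y,h=32): return cv2.resize(im[y-h:y+h,x-h:x+h],(384,288*384//288//1),interpolation=cv2.INTER_CUBIC)
# four crops: each 384px for 64 px => 6x
a=np.hstack([c(t,230,224),c(t,418,322)]);b=np.hstack([c(s,420,263),c(s,218,240)])
cv2.imwrite("pics/c_top.png",a);cv2.imwrite("pics/c_scene.png",b)
E
```

```text
(no output)
```

View pics/c_top.png

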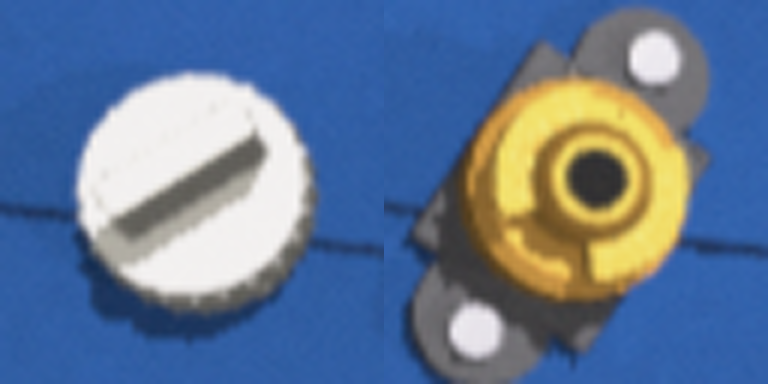

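View pics/c_scene.png

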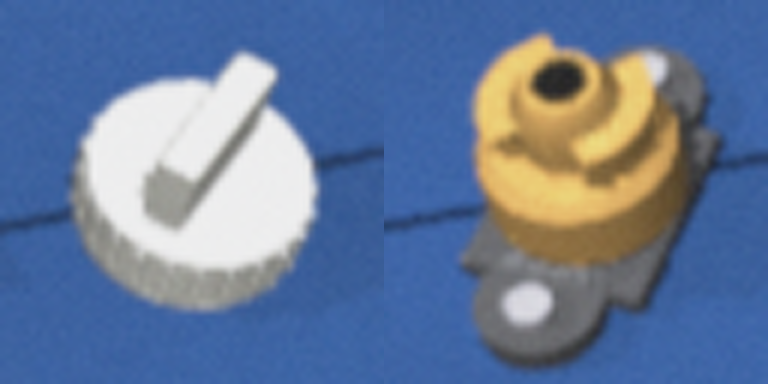

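The close crop confirms the choice: the cap has a large knurled white skirt with its wing running diagonally. The pot shows its rim hole, both bolts and the thread gap toward the lower bolt. Now I measure.

```bash
cat > h.py <<'E'
import numpy as np,cv2
from bench import ctrl
def cam(n):
    i=ctrl.camera_info(n); f=240/np.tan(np.radians(i["vertical_fov"]/2))
    K=np.array([[f,0,i["cx"]],[0,f,i["cy"]],[0,0,1]]); D=np.diag([1,-1,-1.]); E=np.array(i["extrinsics"])
    return K,D@E[:3,:3],D@E[:3,3]
C={n:cam(n) for n in("scene","top")}
def ray(n,p,z,k=None):
    K,R,t=C[n]; u=cv2.undistortPoints(np.array([[p]],float),K,k)[0,0]
    o=-R.T@t; d=R.T@np.array([u[0],u[1],1]); return (o+d*(z-o[2])/d[2])
def proj(n,P,k=None):
    K,R,t=C[n]; return cv2.projectPoints(np.atleast_2d(np.array(P,float)),cv2.Rodrigues(R)[0],t,K,k)[0][:,0]
E
python3 - <<'E'
from h import *
np.set_printoptions(precision=4,suppress=True)
for nm,a,b,z in [("cap",(230.3,222.8),(421.2,260),.026),("hole",(421.5,319.8),(214.8,221.3),.070),("bolt",(401.5,345),(210,258.5),.012)]:
    print(nm,ray("top",a,z),ray("scene",b,z))
print("bolt2",ray("top",(431.2,299.5),.012))
# line straightness in images: dark plank seams
for n,segs in (("top",[((10,206),(200,223)),((10,282),(620,353)),((10,363),(620,435))]),("scene",[((20,140),(580,90)),])):
    pass
E
```

```text
cap [0.6574 0.1652 0.026 ] [0.6625 0.1662 0.026 ]
hole [ 0.5093 -0.212   0.07  ] [ 0.5114 -0.2118  0.07  ]
bolt [ 0.4639 -0.1884  0.012 ] [ 0.5551 -0.2361  0.012 ]
bolt2 [ 0.5559 -0.2375  0.012 ]
```

```bash
python3 - <<'E'
from h import *
from scipy.optimize import least_squares
np.set_printoptions(precision=4,suppress=True)
# seams: dark lines; trace from endpoints
S={"top":[((5,135),(270,152)),((5,206),(640,277)),((5,282),(640,353)),((5,361),(330,398))],"scene":[((60,138),(220,117)),((0,250),(640,180))]}
for n in S:
    im=cv2.imread(f"pics/{n}0.png"); g=cv2.GaussianBlur(im[:,:,0],(0,0),.8).astype(float)
    bl=cv2.morphologyEx(im[:,:,0],cv2.MORPH_BLACKHAT,np.ones((9,9)))
    cv2.imwrite(f"pics/bh_{n}.png",np.clip(bl.astype(int)*3,0,255))
    seams=[]
    # track: start at column & row peaks
    for x0 in (3,320,600):
        col=bl[:,x0-2:x0+3].mean(1); pk=[r for r in range(5,475) if col[r]==col[r-4:r+5].max() and col[r]>15]
        print(n,x0,pk)
E
```

```text
top 3 [134, 204, 279, 360, 446]
top 320 [128, 169, 240, 316, 398]
top 600 [199, 272, 349, 432]
scene 3 [92, 103, 124, 137, 177, 223, 278, 345, 428]
scene 320 [53, 92, 128, 171, 221, 282, 339, 357, 455, 473]
scene 600 [119, 130, 170, 226, 295][ WARN:0@0.777] global loadsave.cpp:1063 imwrite_ Unsupported depth image for selected encoder is fallbacked to CV_8U.
```

View pics/bh_top.png

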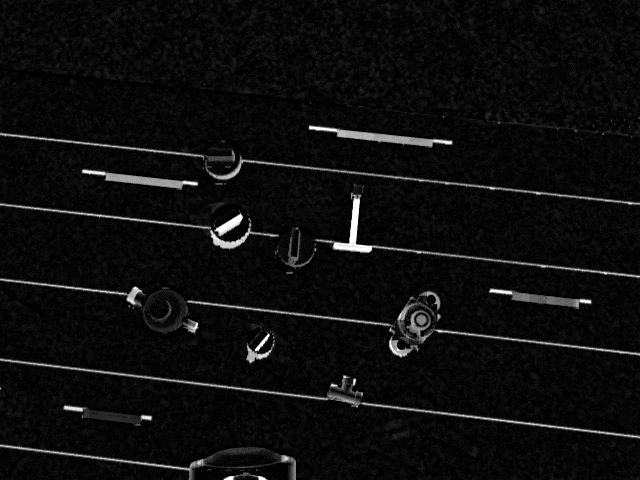

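```bash
python3 - <<'E' 2>/dev/null
from h import *
from scipy.optimize import least_squares
np.set_printoptions(precision=4,suppress=True)
for n in ("top","scene"):
    bl=cv2.morphologyEx(cv2.imread(f"pics/{n}0.png")[:,:,0],cv2.MORPH_BLACKHAT,np.ones((9,9),np.uint8)).astype(float)
    starts={"top":[(320,169),(400,249),(320,316),(320,398)],"scene":[(150,205),(320,221),(600,226),(320,357),(320,128)]}[n]
    L=[]
    for x0,y0 in starts:
        pts=[]
        for d in (1,-1):
            y=y0; sl=(.115 if n=="top" else -.18); x=x0; hist=[]; miss=0
            while 5<x<635 and miss<60:
                yy=int(round(y)); 
                if not 5<yy<474: break
                w=bl[yy-2:yy+3,x]
                if w.max()>18 and w.max()<120:
                    m=(w*np.arange(-2,3)).sum()/w.sum(); y=yy+m; hist.append((x,y)); pts.append((x,y)); miss=0
                    if len(hist)>40: sl=np.polyfit(*np.array(hist[-60:]).T,1)[0]
                else: miss+=1
                x+=d; y+=d*sl
        L.append(np.array(pts))
    K,R,t=C[n]
    def res(k):
        o=[]
        for p in L:
            u=cv2.undistortPoints(p[:,None].astype(float),K,np.array([k[0],0,0,0]))[:,0]
            c=u-u.mean(0); v=np.linalg.svd(c,full_matrices=False)[2][1]; o.append(c@v*K[0,0])
        return np.concatenate(o)
    for p in L: print(n,len(p),p[:,0].min(),p[:,0].max())
    r=least_squares(res,[0.],loss="soft_l1",x_scale=.01)
    print(n,"k1",r.x,"rms before/after",np.sqrt(np.mean(res([0])**2)),np.sqrt(np.mean(r.fun**2)), "grad sens",np.std(res([.05])))
E
```

```text
top 624 6.0 634.0
top 309 275.0 634.0
top 385 6.0 440.0
top 630 6.0 634.0
top k1 [0.0022] rms before/after 1.008115330306054 1.007357628794541 grad sens 1.1106021980742276
```

```bash
cat >> h.py <<'E'
def capmesh(x,y,yaw,z0=0.0):
    a=np.linspace(0,2*np.pi,72,endpoint=False)
    sk=[np.c_[.037*np.cos(a),.037*np.sin(a),np.full(72,z)] for z in (0,.026)]
    w=np.array([[i*.027,j*.007,z] for i in(-1,1) for j in(-1,1) for z in(.026,.058)])
    c,s=np.cos(yaw),np.sin(yaw);Rz=np.array([[c,-s,0],[s,c,0],[0,0,1]])
    f=lambda P:P@Rz.T+[x,y,z0]
    return f(np.vstack(sk)),f(w)
def sil(n,x,y,yaw,box,z0=0.,k=None,up=4):
    m=np.zeros(((box[3]-box[1])*up,(box[2]-box[0])*up),np.uint8)
    for P in capmesh(x,y,yaw,z0):
        p=proj(n,P,k); h=cv2.convexHull(((p+.5-[box[0],box[1]])*up).astype(np.float32))
        cv2.fillConvexPoly(m,np.round(h).astype(np.int32),255)
    return cv2.resize(m,None,fx=1/up,fy=1/up,interpolation=cv2.INTER_AREA)/255.
E
python3 - <<'E'
from h import *
from scipy.optimize import minimize
np.set_printoptions(precision=4,suppress=True)
B={"top":(198,192,262,256),"scene":(388,231,452,295)}
M={}
for n,b in B.items():
    im=cv2.imread(f"pics/{n}0.png")[b[1]:b[3],b[0]:b[2]]; hsv=cv2.cvtColor(im,cv2.COLOR_BGR2HSV)
    m=(hsv[...,1]<90)&(hsv[...,2]>60); m=m.astype(np.uint8); k,l,st,_=cv2.connectedComponentsWithStats(m); m=(l==1+st[1:,4].argmax()).astype(float); M[n]=m; print(n,m.sum())
def cost(p,names): return sum(np.abs(sil(n,p[0],p[1],p[2],B[n])-M[n]).sum() for n in names)
for names in (["top"],["scene"],["top","scene"]):
    best=None
    for y0 in np.radians([-70,-50,-30,-10,20,50]):
        r=minimize(cost,[.66,.166,y0],args=(names,),method="Nelder-Mead",options=dict(initial_simplex=[[.66,.166,y0],[.667,.166,y0],[.66,.173,y0],[.66,.166,y0+.3]],xatol=1e-4,fatol=.2))
        if best is None or r.fun<best.fun: best=r
    print(names,best.x[:2],np.degrees(best.x[2]),best.fun)
E
```

```text
top 1265.0
scene 1320.0
['top'] [0.659  0.1677] -65.47777882223711 43.411764705882355
['scene'] [0.6596 0.1662] -49.975293587391945 52.10196078431373
['top', 'scene'] [0.6593 0.1673] -48.11712974281813 112.63921568627453
```

```bash
python3 - <<'E'
from h import *
np.set_printoptions(precision=4,suppress=True)
a=ray("scene",(388+258/6,231+62/6),.058);b=ray("scene",(388+178/6,231+172/6),.058)
d=b-a;print(a,b,np.linalg.norm(d),np.degrees(np.arctan2(d[1],d[0])))
# top: dark side face upper edge(z .058)
a=ray("top",(198+112/6,192+222/6),.058);b=ray("top",(198+258/6,192+135/6),.058);d=b-a;print(a,b,np.linalg.norm(d),np.degrees(np.arctan2(d[1],d[0])))
# overlay models
for yaw in (-50,-60):
  out=[]
  for n,c0 in (("top",(198,192)),("scene",(388,231))):
    im=cv2.imread(f"pics/{n}0.png")[c0[1]:c0[1]+64,c0[0]:c0[0]+64]; im=cv2.resize(im,(384,384),interpolation=cv2.INTER_CUBIC)
    sk,w=capmesh(.6593,.167,np.radians(yaw))
    q=lambda P:np.round((proj(n,P)+.5-np.array(c0))*6).astype(np.int32)
    cv2.polylines(im,[q(sk[:72]),q(sk[72:])],True,(0,0,255),1)
    cv2.polylines(im,[q(w[[1,3,7,5]]),q(w[[0,2,6,4]])],True,(0,160,0),1)
    out.append(im)
  cv2.imwrite(f"pics/ov{-yaw}.png",np.hstack(out))
E
```

```text
[0.6453 0.1862 0.058 ] [0.6798 0.1459 0.058 ] 0.05304514842021901 -49.41087581288768
[0.6344 0.1816 0.058 ] [0.6679 0.1405 0.058 ] 0.052980460916572145 -50.88065273556756
```

View pics/ov50.png

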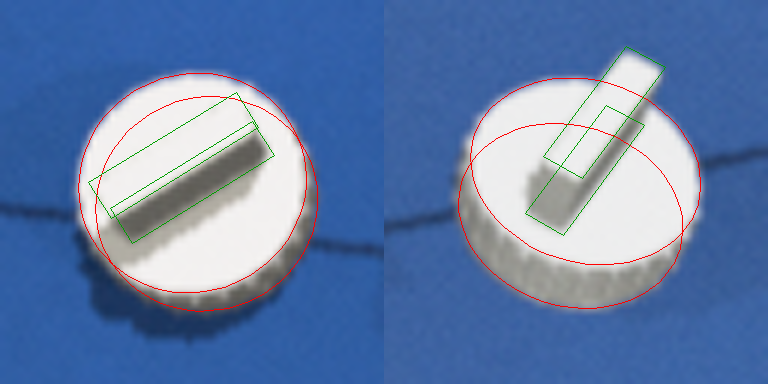

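View pics/ov60.png

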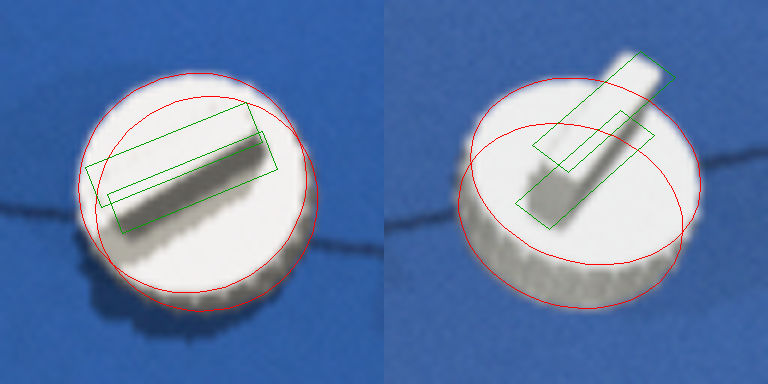

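```bash
cat > pot.py <<'E'
from h import *
import sys
X,Y,A=float(sys.argv[1]),float(sys.argv[2]),np.radians(float(sys.argv[3]))
out=[]
def arc(r,z,a0=0,a1=360): 
    t=np.radians(np.linspace(a0,a1,60))+A; return np.c_[X+r*np.cos(t),Y+r*np.sin(t),np.full(60,z)]
for n,c0 in (("top",(386,290)),("scene",(186,208))):
    im=cv2.imread(f"pics/{n}0.png")[c0[1]:c0[1]+64,c0[0]:c0[0]+64]; im=cv2.resize(im,(384,384),interpolation=cv2.INTER_CUBIC)
    q=lambda P:np.round((proj(n,P)+.5-np.array(c0))*6).astype(np.int32)
    cv2.polylines(im,[q(arc(.013,.070))],False,(0,0,255),1)
    for s in (0,180): cv2.polylines(im,[q(np.vstack([arc(.029,.061,34+s,146+s),arc(.0185,.061,34+s,146+s)[::-1]]))],True,(0,160,0),1)
    c,s=np.cos(A),np.sin(A)
    for sg in(-1,1): cv2.circle(im,tuple(int(v) for v in q([[X+sg*c*.052,Y+sg*s*.052,.012]])[0]),3,(255,0,255),1)
    out.append(im)
cv2.imwrite(sys.argv[4],np.hstack(out))
E
python3 pot.py .5103 -.212 -28 pics/pot1.png
```

```text
(no output)
```

View pics/pot1.png

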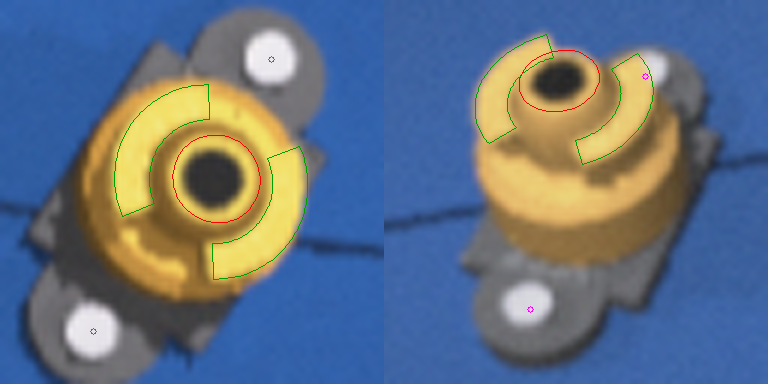

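The overlays fit well: pot at (0.5103, -0.212), yaw -28°; cap at (0.6593, 0.167), wing about -51°. Next I work out the tool yaw and the joint-6 margins.

```bash
cat >> h.py <<'E'
from scipy.spatial.transform import Rotation as Ro
def st(s=None):
    s=s or ctrl.get_state(); w,x,y,z=s["orientation"]; R=Ro.from_quat([x,y,z,w]).as_matrix()
    print("t",round(s["time_s"],2),"tcp",np.round(np.array(s["ee_pos"])*1000,1),"xax",np.round(R[:,0],3),"yaw(y)",round(np.degrees(np.arctan2(R[1,1],R[0,1])),1),"q1,q6 deg",np.round(np.degrees(np.array(s["q"])[[0,5]]),1),"F",np.round(s["contact_force"],1),"T",np.round(s["ft_torque"],2),"w",round(s["gripper_width"]*1000,1))
E
python3 -c "
from h import *
st()"
```

```text
t 0.1 tcp [ 194.8 -540.4  213.8] xax [-0.     0.002 -1.   ] yaw(y) -70.2 q1,q6 deg [-82.2 -12. ] F [0.2 0.1 0.3] T [-0. -0.  0.] w 92.3
```

```bash
python3 -m handwheel '33 50 0 8; 66 100 0 16; 99 150 0 24; 132 200 0 32; 165 250 0 40' 60
```

```text
time_s: 0.72
ee_pos: [0.3605, -0.289, 0.2143]
orientation: [0.354, 0.612, 0.354, -0.612]
contact_force: [0.6, -0.4, -0.5]
gripper_width: 0.0601
```

```bash
python3 -m handwheel '33 50 0 8; 66 100 0 16; 99 150 0 24; 132 200 0 32; 165 250 0 40'; python3 -c "
from h import *
st()"
```

```text
time_s: 1.35
ee_pos: [0.5255, -0.039, 0.2143]
orientation: [0.542, 0.454, 0.542, -0.454]
contact_force: [-0.0, -1.2, 0.4]
gripper_width: 0.06
t 1.35 tcp [525.5 -39.  214.3] xax [-0. -0. -1.] yaw(y) 10.1 q1,q6 deg [-17.4 -27.5] F [-0.  -1.2  0.4] T [-0.01 -0.14  0.02] w 60.0
```

```bash
python3 -m handwheel '33 50 0 8; 66 100 0 16; 99 150 0 24; 134 206 -10 29; 134 206 -60 29'; python3 -c "
from h import *
st()
cv2.imwrite('pics/s1.png',ctrl.capture('scene')[150:350,300:540]);cv2.imwrite('pics/t1.png',ctrl.capture('top')[130:330,130:370])
a=[cv2.resize(cv2.imread(f'pics/{n}1.png'),None,fx=1.6,fy=2.,interpolation=2) for n in 'st'];cv2.imwrite('pics/st1.png',np.hstack(a))"
```

```text
time_s: 1.98
ee_pos: [0.6628, 0.169, 0.1574]
orientation: [0.641, 0.306, 0.636, -0.302]
contact_force: [1.1, -1.6, -1.1]
gripper_width: 0.0603
t 1.98 tcp [662.8 169.  157.4] xax [ 0.009  0.001 -1.   ] yaw(y) 39.1 q1,q6 deg [  4.2 -34.9] F [ 1.1 -1.6 -1.1] T [-0.08 -0.11  0.02] w 60.3
```

View pics/st1.png

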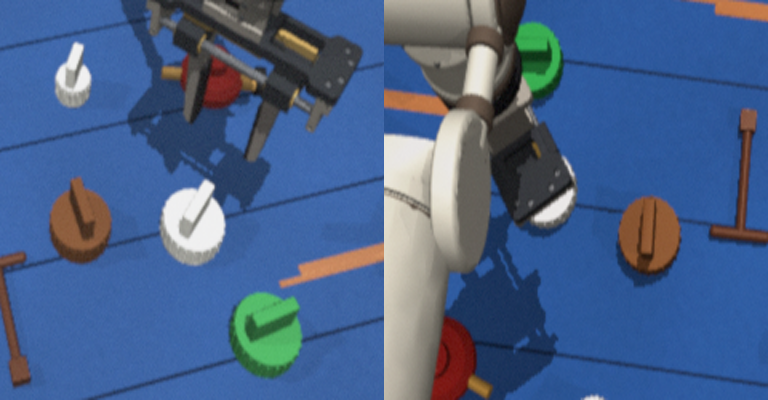

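The scene view shows the open fingers above the white cap; the brown and green caps are clear of them. Now down.

```bash
python3 -m handwheel '0 0 -55 0; 0 0 -95 0; 0 0 -118 0; 0 0 -124 0; 0 0 -124 0'; python3 -c "
from h import *
st()
s=ctrl.capture('scene');p=proj('scene',[ctrl.get_state()['ee_pos']])[0];print(p)
cv2.imwrite('pics/s2.png',cv2.resize(s[190:310,340:500],None,fx=4,fy=4,interpolation=2))"
```

```text
time_s: 2.7
ee_pos: [0.6599, 0.1649, 0.0322]
orientation: [0.638, 0.306, 0.637, -0.305]
contact_force: [-0.2, 0.1, 0.5]
gripper_width: 0.0601
t 2.7 tcp [659.9 164.9  32.2] xax [ 0.002  0.    -1.   ] yaw(y) 38.8 q1,q6 deg [  3.9 -34.9] F [-0.2  0.1  0.5] T [ 0.02 -0.09  0.02] w 60.1
[420.90641137 257.21820248]
```

View pics/s2.png

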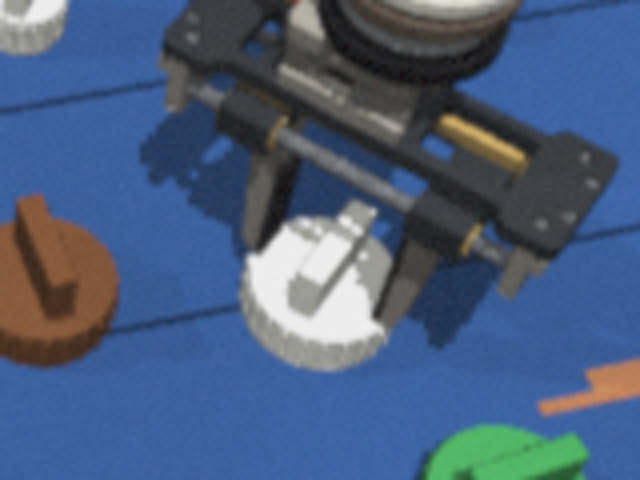

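Fingers straddle the wing. Close.

```bash
python3 -m handwheel '-1 2 -1 0; -1 2 -1 0; -1 2 -1 0; -1 2 -1 0; -1 2 -1 0' 5; python3 -c "
from h import *
st()"
```

```text
time_s: 3.38
ee_pos: [0.6579, 0.167, 0.0296]
orientation: [0.638, 0.305, 0.638, -0.305]
contact_force: [-0.2, 0.1, 0.6]
gripper_width: 0.0132
t 3.38 tcp [657.9 167.   29.6] xax [-0. -0. -1.] yaw(y) 38.8 q1,q6 deg [  4.1 -34.7] F [-0.2  0.1  0.6] T [ 0.03 -0.06  0.04] w 13.2
```

Gripped at 13.2 mm with the wing at -51°. Lift, then carry.

```bash
python3 -m handwheel '0 0 10 0; 0 0 40 0; 0 0 80 0; 0 0 105 0; 0 0 105 0'; python3 -c "
from h import *
st()
s=ctrl.capture('scene')
cv2.imwrite('pics/s3.png',cv2.resize(s[150:270,340:500],None,fx=4,fy=4,interpolation=2))"
```

```text
time_s: 4.0
ee_pos: [0.6598, 0.1672, 0.138]
orientation: [0.64, 0.307, 0.636, -0.304]
contact_force: [0.3, 0.1, -0.7]
gripper_width: 0.0135
t 4.0 tcp [659.8 167.2 138. ] xax [ 0.006  0.    -1.   ] yaw(y) 38.8 q1,q6 deg [  4.1 -34.7] F [ 0.3  0.1 -0.7] T [ 0.04 -0.14  0.02] w 13.5
```

View pics/s3.png

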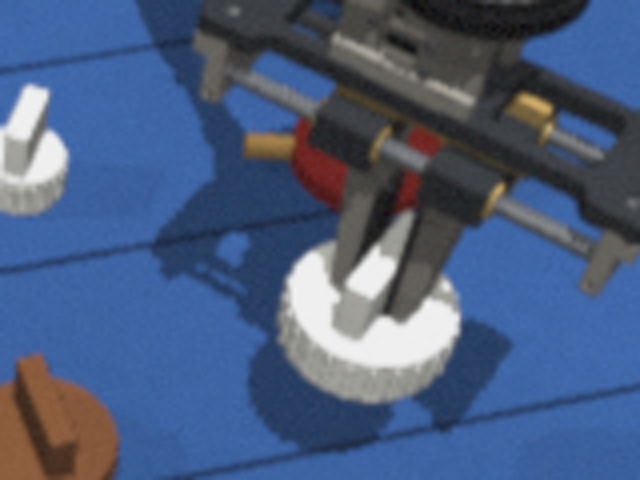

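The cap hangs level between the fingers. Carry it to the pot.

```bash
python3 -m handwheel '-21 -54 5 -4; -42 -108 5 -8; -63 -162 5 -12; -85 -216 5 -16; -106 -270 5 -20'; python3 -c "
from h import *
st()"
```

```text
time_s: 4.68
ee_pos: [0.5497, -0.1041, 0.1376]
orientation: [0.573, 0.412, 0.576, -0.412]
contact_force: [1.1, -0.1, -0.2]
gripper_width: 0.0136
t 4.67 tcp [ 549.7 -104.1  137.6] xax [-0.003  0.001 -1.   ] yaw(y) 18.7 q1,q6 deg [-23.1 -41.8] F [ 1.1 -0.1 -0.2] T [-0.09 -0.15  0.07] w 13.6
```

```bash
python3 -m handwheel '-21 -54 0 -1; -42 -105 0 -2; -42 -109 0 -2; -42 -109 0 -2; -42 -109 0 -2'; python3 -c "
from h import *
st()
o=[cv2.resize(ctrl.capture(n)[b:b+120,a:a+120],(384,384),interpolation=2) for n,a,b in(('scene',150,150),('top',360,260))]
cv2.imwrite('pics/s4.png',np.hstack(o))"
```

```text
time_s: 5.3
ee_pos: [0.51, -0.2104, 0.1389]
orientation: [0.568, 0.421, 0.569, -0.421]
contact_force: [-0.4, 0.5, -0.6]
gripper_width: 0.0137
t 5.3 tcp [ 510.  -210.4  138.9] xax [-0.001  0.001 -1.   ] yaw(y) 16.9 q1,q6 deg [-35.  -51.9] F [-0.4  0.5 -0.6] T [ 0.01 -0.06 -0.05] w 13.7
```

View pics/s4.png

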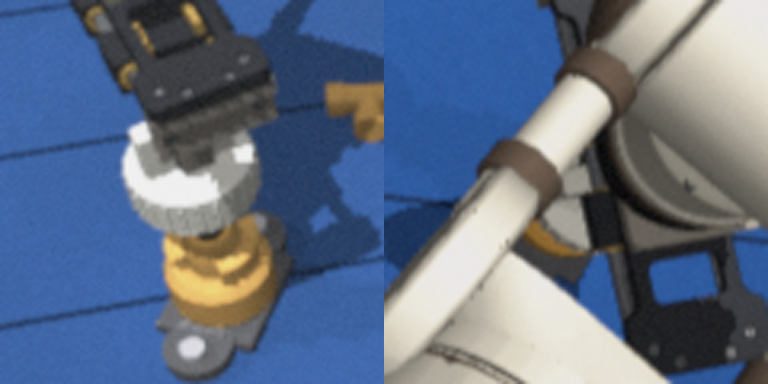

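```bash
cat > ov.py <<'E'
from h import *
import sys
# x y yawdeg z0 boxx boxy name
x,y,yaw,z0=map(float,sys.argv[1:5]); c0=(int(sys.argv[5]),int(sys.argv[6]))
s=ctrl.capture('scene');im=cv2.resize(s[c0[1]:c0[1]+80,c0[0]:c0[0]+100],None,fx=7,fy=7,interpolation=cv2.INTER_CUBIC)
cv2.imwrite(sys.argv[7].replace('.png','_raw.png'),s)
sk,w=capmesh(x,y,np.radians(yaw),z0); q=lambda P:np.round((proj('scene',P)+.5-np.array(c0))*7).astype(np.int32)
cv2.polylines(im,[q(sk[:72]),q(sk[72:])],True,(0,0,255),1);cv2.polylines(im,[q(w[[1,3,7,5]]),q(w[[0,2,6,4]])],True,(0,160,0),1)
cv2.imwrite(sys.argv[7],im); st()
E
python3 ov.py .5103 -.2112 -73.1 .109 165 170 pics/s5.png
```

```text
t 5.45 tcp [ 510.2 -210.8  139.4] xax [-0.  0. -1.] yaw(y) 16.9 q1,q6 deg [-35.  -51.9] F [ 0.5 -0.2 -1.4] T [-0.01 -0.09  0.04] w 14.0
```

View pics/s5.png

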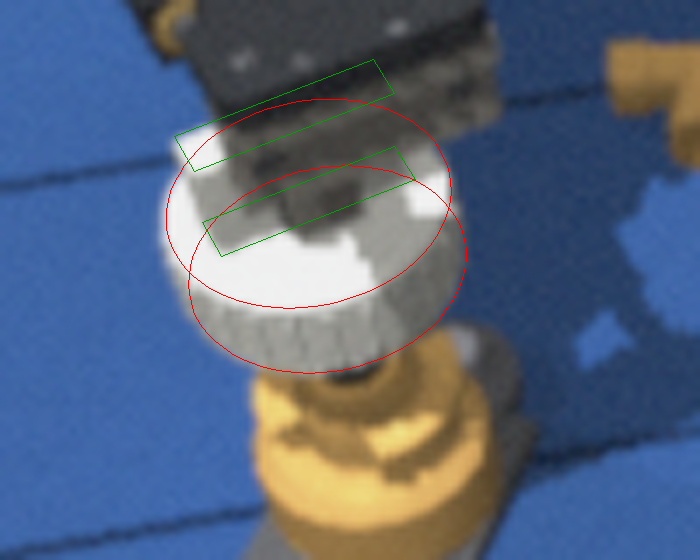

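The overlay agrees to about 1 mm. Lower to just above the ridges, then feel for contact.

```bash
python3 -m handwheel '0 -1 -20 0; 0 -1 -38 0; 0 -1 -45 0; 0 -1 -46 0; 0 -1 -46 0'; python3 -c "
from h import *
st()"
python3 -m handwheel '0 0 -1 0; 0 0 -1.5 0; 0 0 -2 0; 0 0 -2 0'; python3 -c "
from h import *
st()"
```

```text
time_s: 6.08
ee_pos: [0.5103, -0.2132, 0.0941]
orientation: [0.568, 0.422, 0.567, -0.422]
contact_force: [0.5, 0.1, -0.8]
gripper_width: 0.0138
t 6.08 tcp [ 510.3 -213.2   94.1] xax [ 0.001 -0.001 -1.   ] yaw(y) 16.8 q1,q6 deg [-35.2 -52. ] F [ 0.5  0.1 -0.8] T [-0.04 -0.07 -0.03] w 13.8
time_s: 6.58
ee_pos: [0.5099, -0.213, 0.0916]
orientation: [0.568, 0.422, 0.568, -0.422]
contact_force: [-0.1, -0.3, -1.0]
gripper_width: 0.014
t 6.58 tcp [ 509.9 -213.    91.6] xax [ 0. -0. -1.] yaw(y) 16.8 q1,q6 deg [-35.2 -52. ] F [-0.1 -0.3 -1. ] T [-0.02 -0.12 -0.01] w 14.0
```

```bash
python3 -m handwheel '0 0 -1 0; 0 0 -1 0'; python3 -m handwheel '0 0 -0.7 0; 0 0 -0.7 0'; python3 -c "
from h import *
st()"
python3 ov.py .5100 -.2125 -73.2 .061 165 175 pics/s6.png
```

```text
time_s: 6.82
ee_pos: [0.5098, -0.213, 0.0905]
orientation: [0.568, 0.422, 0.568, -0.422]
contact_force: [1.0, -0.3, -1.1]
gripper_width: 0.0137
time_s: 7.08
ee_pos: [0.5099, -0.213, 0.0905]
orientation: [0.568, 0.421, 0.568, -0.422]
contact_force: [-1.9, 1.2, 4.8]
gripper_width: 0.0139
t 7.08 tcp [ 509.9 -213.    90.5] xax [-0. -0. -1.] yaw(y) 16.8 q1,q6 deg [-35.2 -52. ] F [-1.9  1.2  4.8] T [0.3  0.39 0.  ] w 13.9
t 7.12 tcp [ 509.9 -213.    90.5] xax [-0. -0. -1.] yaw(y) 16.8 q1,q6 deg [-35.2 -52. ] F [-2.   0.9  5. ] T [0.24 0.41 0.02] w 13.7
```

View pics/s6.png

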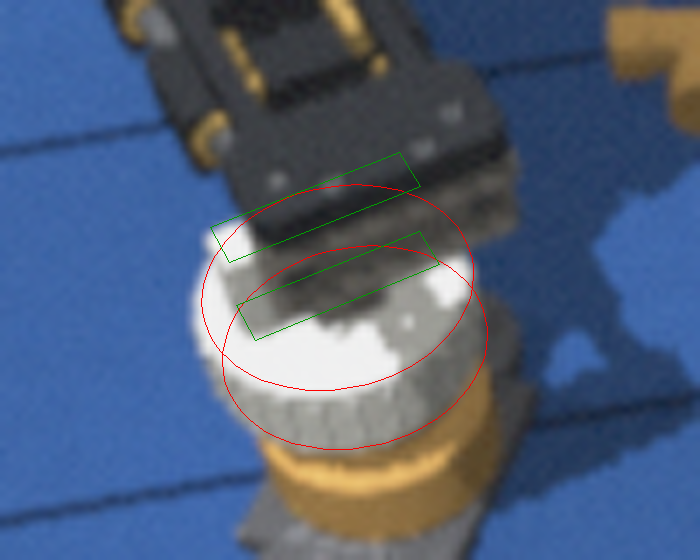

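Contact at TCP z 90.5 with 5 N, so the cap is seated on the ridges at wing -73°, 45° clockwise of the start. Now turn back counter-clockwise 45° with a light load, nudging +1 mm in y, since the overlay shows it about 1 px off.

```bash
python3 -m handwheel '0 0.5 0.4 8; 0 1 0.4 17; 0 1 0.4 26; 0 1 0.4 35; 0 1 0.4 45'; python3 -m handwheel '0 0 0 0; 0 0 0 0'
python3 ov.py .5105 -.2125 -28 .061 165 175 pics/s7.png
```

```text
time_s: 7.75
ee_pos: [0.5098, -0.2119, 0.0899]
orientation: [0.686, 0.17, 0.686, -0.17]
contact_force: [0.9, 0.3, -0.3]
gripper_width: 0.0137
time_s: 8.0
ee_pos: [0.5098, -0.2119, 0.0901]
orientation: [0.686, 0.173, 0.686, -0.173]
contact_force: [-0.6, 0.2, -1.4]
gripper_width: 0.0141
t 8.05 tcp [ 509.8 -211.9   90.1] xax [-0.  0. -1.] yaw(y) 61.7 q1,q6 deg [-35.1 -96.8] F [-0.3  0.2 -0.5] T [-0.   -0.15  0.02] w 14.1
```

View pics/s7.png

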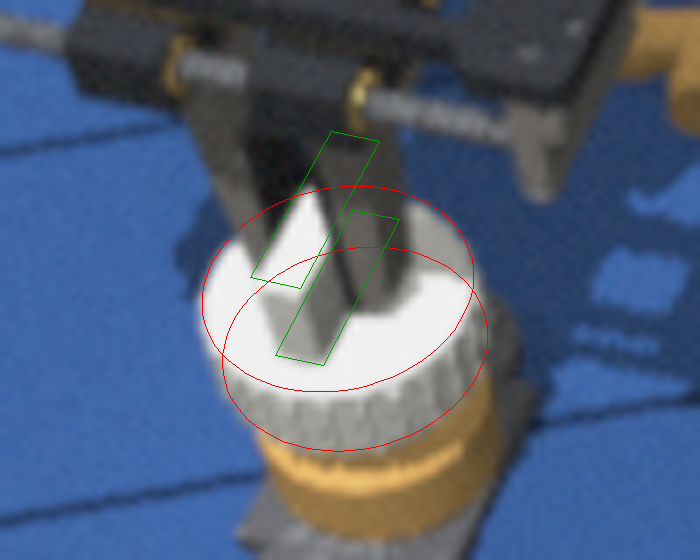

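The wing is on the pot's x axis and the force dropped to 0, so the lugs are over the gaps. Lower in stages.

```bash
python3 -m handwheel '0 0 -1 0; 0 0 -2 0; 0 0 -3 0; 0 0 -4 0'; python3 -m handwheel '0 0 0 0'; python3 -c "
from h import *
st()"
```

```text
time_s: 8.55
ee_pos: [0.5099, -0.2119, 0.0862]
orientation: [0.686, 0.172, 0.686, -0.172]
contact_force: [0.4, -0.6, -0.6]
gripper_width: 0.0138
time_s: 8.68
ee_pos: [0.5098, -0.2119, 0.0862]
orientation: [0.686, 0.172, 0.686, -0.172]
contact_force: [1.0, -0.5, -0.1]
gripper_width: 0.0138
t 8.68 tcp [ 509.8 -211.9   86.2] xax [-0.  0. -1.] yaw(y) 61.8 q1,q6 deg [-35.1 -96.9] F [ 1.  -0.5 -0.1] T [ 0.01 -0.17 -0.01] w 13.8
```

```bash
python3 -m handwheel '0 0 -2 0; 0 0 -4 0; 0 0 -6 0; 0 0 -7.5 0; 0 0 -7.5 0'; python3 -m handwheel '0 0 -0.7 0; 0 0 -0.7 0';  python3 -m handwheel '0 0 -0.7 0; 0 0 -0.7 0'; python3 -c "
from h import *
st()"
```

```text
time_s: 9.3
ee_pos: [0.5098, -0.2119, 0.0786]
orientation: [0.686, 0.172, 0.686, -0.172]
contact_force: [-1.1, 0.1, -0.1]
gripper_width: 0.0138
time_s: 9.55
ee_pos: [0.5099, -0.2119, 0.0781]
orientation: [0.686, 0.172, 0.686, -0.172]
contact_force: [0.5, -0.7, -0.6]
gripper_width: 0.0139
time_s: 9.8
ee_pos: [0.51, -0.212, 0.0776]
orientation: [0.686, 0.172, 0.686, -0.172]
contact_force: [-0.3, 0.4, 0.2]
gripper_width: 0.0138
t 9.8 tcp [ 510.  -212.    77.6] xax [ 0. -0. -1.] yaw(y) 61.8 q1,q6 deg [-35.1 -96.9] F [-0.3  0.4  0.2] T [ 0.03 -0.17 -0.04] w 13.8
```

```bash
python3 -m handwheel '0 0 -0.3 0; 0 0 -0.3 -9; 0 0 -0.3 -18; 0 0 -0.3 -27; 0 0 -0.3 -36';  python3 -c "
from h import *
st()"; python3 -m handwheel '0 0 0 -9; 0 0 0 -18; 0 0 0 -24; 0 0 0 -24';python3 -c "
from h import *
st()"
```

```text
time_s: 10.42
ee_pos: [0.5102, -0.2123, 0.0776]
orientation: [0.598, 0.377, 0.598, -0.377]
contact_force: [0.3, -1.2, 2.6]
gripper_width: 0.0142
t 10.43 tcp [ 510.2 -212.3   77.6] xax [ 0.001 -0.001 -1.   ] yaw(y) 25.5 q1,q6 deg [-35.1 -60.6] F [ 0.3 -1.2  2.6] T [-0.1  -0.05 -0.01] w 14.2
time_s: 10.92
ee_pos: [0.5102, -0.2123, 0.0775]
orientation: [0.508, 0.492, 0.508, -0.492]
contact_force: [-0.3, 0.3, 2.1]
gripper_width: 0.0137
t 10.93 tcp [ 510.2 -212.3   77.5] xax [ 0.001 -0.001 -1.   ] yaw(y) 1.9 q1,q6 deg [-35.1 -37. ] F [-0.3  0.3  2.1] T [-0.08 -0.02  0.02] w 13.7
```

60° turned, with rim contact at 2 N and no torque. The last part goes in small steps, feeling for the stop.

```bash
python3 -m handwheel '0 0 0 -3; 0 0 0 -6; 0 0 0 -6';python3 -c "
from h import *
st()"; for i in 1 2; do :; done; python3 -m handwheel '0 0 0 -2; 0 0 0 -3; 0 0 0 -3';python3 -c "
from h import *
st()"; python3 -m handwheel '0 0 0 -2; 0 0 0 -2';python3 -c "
from h import *
st()"
```

```text
time_s: 11.3
ee_pos: [0.5094, -0.212, 0.0776]
orientation: [-0.482, -0.517, -0.482, 0.518]
contact_force: [-3.0, 0.6, 6.6]
gripper_width: 0.0136
t 11.3 tcp [ 509.4 -212.    77.6] xax [-0.001 -0.    -1.   ] yaw(y) -4.1 q1,q6 deg [-35.1 -31. ] F [-3.   0.6  6.6] T [0.12 0.63 0.05] w 13.6
time_s: 11.68
ee_pos: [0.5093, -0.2119, 0.0776]
orientation: [-0.468, -0.529, -0.469, 0.53]
contact_force: [-4.2, 0.4, 5.7]
gripper_width: 0.0139
t 11.68 tcp [ 509.3 -211.9   77.6] xax [-0.002 -0.    -1.   ] yaw(y) -7.0 q1,q6 deg [-35.1 -28.1] F [-4.2  0.4  5.7] T [0.19 0.66 0.53] w 13.9
time_s: 11.92
ee_pos: [0.5093, -0.2119, 0.0776]
orientation: [-0.459, -0.537, -0.46, 0.538]
contact_force: [-4.0, 0.8, 5.8]
gripper_width: 0.0143
t 11.93 tcp [ 509.3 -211.9   77.6] xax [-0.002 -0.    -1.   ] yaw(y) -8.9 q1,q6 deg [-35.1 -26.1] F [-4.   0.8  5.8] T [0.12 0.64 0.8 ] w 14.3
```

```bash
python3 -m handwheel '0 0 0 -2; 0 0 0 -2'; python3 ov.py .5095 -.212 -98 .048 165 180 pics/s8.png
```

```text
time_s: 12.18
ee_pos: [0.5093, -0.2121, 0.0776]
orientation: [-0.45, -0.545, -0.45, 0.546]
contact_force: [-3.1, 0.1, 5.8]
gripper_width: 0.015
t 12.22 tcp [ 509.3 -212.1   77.6] xax [-0.002 -0.001 -1.   ] yaw(y) -10.9 q1,q6 deg [-35.1 -24.2] F [-3.8  0.3  5.4] T [0.09 0.67 0.85] w 14.7
```

View pics/s8.png

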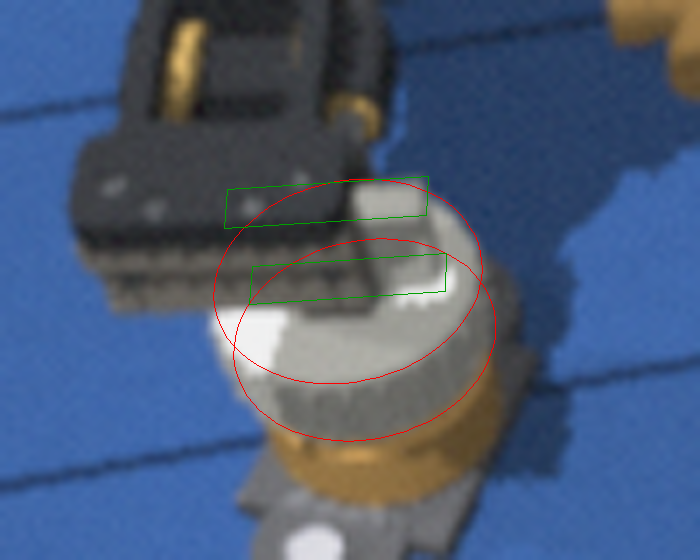

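Torque has levelled at 0.85 N m and the jaws are spreading, so the cap is held. I ease off the sideways 4 N and see whether it turns any further.

```bash
python3 -m handwheel '-1 0 0.3 0; -1.5 0 0.4 0; -1.5 0 0.4 0'; python3 -c "
from h import *
st()"; python3 -m handwheel '0 0 0 -2; 0 0 0 -2; 0 0 0 -2';  python3 -c "
from h import *
st()"
```

```text
time_s: 12.6
ee_pos: [0.5089, -0.212, 0.0776]
orientation: [0.45, 0.546, 0.449, -0.546]
contact_force: [2.4, 0.1, 0.5]
gripper_width: 0.0147
t 12.6 tcp [ 508.9 -212.    77.6] xax [ 0.001 -0.    -1.   ] yaw(y) -11.1 q1,q6 deg [-35.2 -24.1] F [2.4 0.1 0.5] T [-0.12 -0.52  0.85] w 14.7
time_s: 12.98
ee_pos: [0.5088, -0.2119, 0.0777]
orientation: [0.44, 0.554, 0.439, -0.554]
contact_force: [4.1, 1.0, 0.7]
gripper_width: 0.0154
t 12.97 tcp [ 508.8 -211.9   77.7] xax [ 0.001 -0.    -1.   ] yaw(y) -13.2 q1,q6 deg [-35.2 -22. ] F [4.1 1.  0.7] T [ 0.14 -0.91  0.87] w 15.4
```

It is firmly on the stop: the torque stays at 0.87 N m while the tool turns past. Let go and rise.

```bash
python3 -m handwheel '0 0 0 0; 0 0 0 0; 0 0 0 0; 0 0 0 0' 50; python3 -m handwheel '0 0 15 0; 0 0 60 0; 0 0 120 0; 0 0 150 0'; python3 -m handwheel '-20 50 0 0; -40 100 0 0; -60 150 0 0; -80 200 0 0; -80 200 0 0';  python3 ov.py .5095 -.212 -98 .048 165 180 pics/s9.png; python3 -c "
from h import *
cv2.imwrite('pics/t9.png',ctrl.capture('top'))"
```

```text
time_s: 13.48
ee_pos: [0.5081, -0.2119, 0.0773]
orientation: [-0.439, -0.554, -0.439, 0.554]
contact_force: [0.2, 0.6, -0.4]
gripper_width: 0.0499
time_s: 13.98
ee_pos: [0.5097, -0.2129, 0.2328]
orientation: [0.442, 0.555, 0.437, -0.553]
contact_force: [0.8, -0.8, 0.1]
gripper_width: 0.0499
time_s: 14.6
ee_pos: [0.4276, -0.0096, 0.2286]
orientation: [0.441, 0.554, 0.44, -0.553]
contact_force: [0.2, -0.3, 0.7]
gripper_width: 0.05
t 14.65 tcp [428.4 -11.2 228.7] xax [ 0.002 -0.001 -1.   ] yaw(y) -13.0 q1,q6 deg [-17.7  -4.7] F [ 0.8 -1.   0. ] T [-0.06 -0.15  0.01] w 50.1
```

View pics/s9.png

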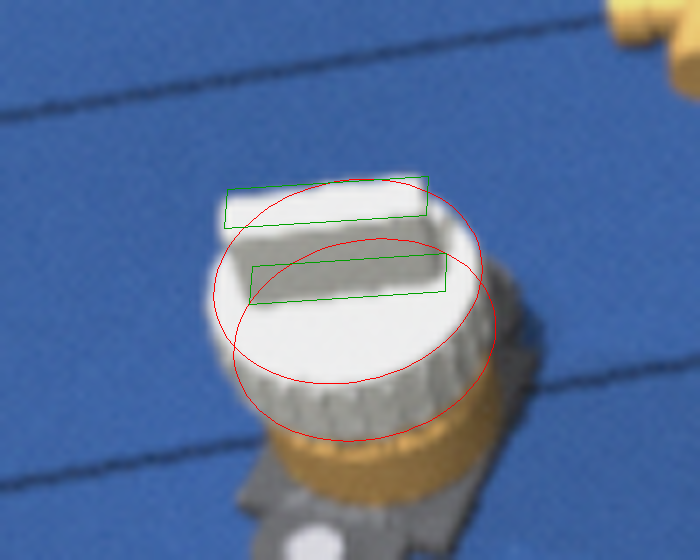

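View pics/t9.png

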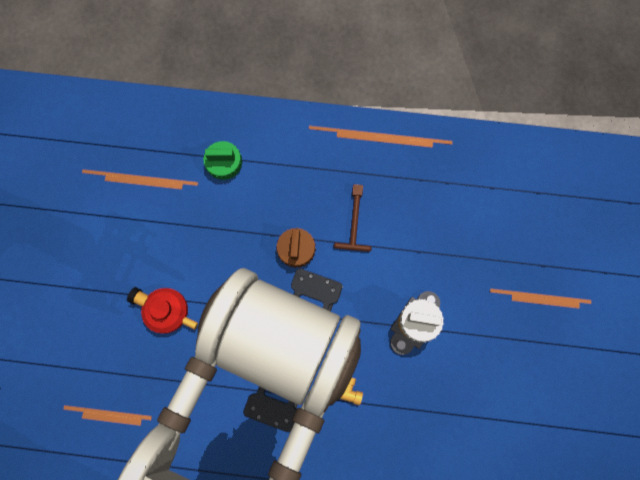

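```bash
python3 - <<'E'
from h import *
from scipy.optimize import minimize
f=lambda p:ray("scene",(165+p[0]/7-.5,180+p[1]/7-.5),.106)
for a,b in (((228,240),(428,217)),((221,200),(418,174))):
    d=f(b)-f(a);print(np.linalg.norm(d),np.degrees(np.arctan2(d[1],d[0])),f(a),f(b))
# refit silhouette with upper part only + gradient: top camera too
sc=cv2.imread("pics/s9_raw.png"); B={"scene":(188,198,242,236)}
# combined edge fit: wing side-face dark quad (z 26..58 face towards +x)
b=(190,196,240,232); im=sc[b[1]:b[3],b[0]:b[2]]; g=cv2.cvtColor(im,cv2.COLOR_BGR2GRAY); hsv=cv2.cvtColor(im,cv2.COLOR_BGR2HSV)
m=((hsv[...,1]<60)&(g>110)&(g<200)).astype(np.uint8); k,l,stt,ce=cv2.connectedComponentsWithStats(m); 
i=l[int(180+265/7)-b[1],int(165+340/7)-b[0]]; M=(l==i).astype(float); print(i,M.sum())
def quad(p):
    x,y,a=p; c,s=np.cos(a),np.sin(a); out=[]
    for L,z in((-1,.026),(1,.026),(1,.058),(-1,.058)):
        lx,ly=L*.027,.007; out.append([x+c*lx-s*ly,y+s*lx+c*ly,.048+z])
    q=((proj("scene",out)+.5-[b[0],b[1]])*8).round().astype(np.int32)
    mm=np.zeros((M.shape[0]*8,M.shape[1]*8),np.uint8); cv2.fillConvexPoly(mm,q,255); return cv2.resize(mm,(M.shape[1],M.shape[0]),interpolation=cv2.INTER_AREA)/255.
best=min((minimize(lambda p:np.abs(quad(p)-M).sum(),[.5095,-.212,np.radians(a)],method="Nelder-Mead",options=dict(initial_simplex=[[.5095,-.212,np.radians(a)],[.514,-.212,np.radians(a)],[.5095,-.207,np.radians(a)],[.5095,-.212,np.radians(a+5)]])) for a in(-100,-95,-90)),key=lambda r:r.fun)
print(best.x[:2],np.degrees(best.x[2]),best.fun)
E
```

```text
0.05315267196853294 85.64390572186466 [ 0.51705919 -0.23885997  0.106     ] [ 0.5210964  -0.18586085  0.106     ]
0.052928614381867294 87.05326450145253 [ 0.50230839 -0.23964256  0.106     ] [ 0.50502932 -0.18678393  0.106     ]
2 320.0
[ 0.51014813 -0.21168962] -91.28908251118776 69.76862745098039
```

The cap sits level at the right height (overlay), but its wing measures about -94 to -95°, i.e. 66–67° from the start, not quite the stated 70°. The tool was also 1–2 mm off centre when the load built up. There is plenty of time, so I grip again, centred, and tighten once more.

```bash
python3 -m handwheel '20 -50 0 3; 41 -100 0 6; 62 -150 0 9; 83 -201 0 9; 83 -201 0 9' 50; python3 -m handwheel '0 0 -55 0; 0 0 -110 0; 0 0 -140 0; 0 0 -147 0; 0 0 -147 0';python3 -c "
from h import *
st()"
```

```text
time_s: 15.32
ee_pos: [0.5116, -0.2177, 0.2268]
orientation: [-0.48, -0.519, -0.48, 0.52]
contact_force: [-0.3, 0.1, -0.4]
gripper_width: 0.05
time_s: 15.95
ee_pos: [0.5118, -0.2133, 0.0814]
orientation: [0.482, 0.518, 0.481, -0.518]
contact_force: [0.3, -0.2, 0.4]
gripper_width: 0.0501
t 15.95 tcp [ 511.8 -213.3   81.4] xax [ 0.001 -0.001 -1.   ] yaw(y) -4.2 q1,q6 deg [-35.1 -30.9] F [ 0.3 -0.2  0.4] T [-0.12 -0.11  0.  ] w 50.1
```

```bash
python3 -m handwheel '-1 0.5 -3 0; -1 0.5 -3 0; -1 0.5 -3 0; -1 0.5 -3 0; -1 0.5 -3 0' 5; python3 -c "
from h import *
st()"; python3 -m handwheel '0 0 0 -1; 0 0 0 -1';python3 -c "
from h import *
st()"; python3 -m handwheel '0 0 0 -1; 0 0 0 -1';python3 -c "
from h import *
st()"
```

```text
time_s: 16.58
ee_pos: [0.5097, -0.2123, 0.0776]
orientation: [-0.481, -0.517, -0.482, 0.518]
contact_force: [-4.8, 0.1, 4.2]
gripper_width: 0.0137
t 16.57 tcp [ 509.7 -212.3   77.6] xax [-0.002  0.    -1.   ] yaw(y) -4.2 q1,q6 deg [-35.1 -30.9] F [-4.8  0.1  4.2] T [0.18 0.85 0.08] w 13.7
time_s: 16.82
ee_pos: [0.5096, -0.2122, 0.0776]
orientation: [-0.476, -0.522, -0.477, 0.522]
contact_force: [-5.4, 1.6, 4.3]
gripper_width: 0.0142
t 16.82 tcp [ 509.6 -212.2   77.6] xax [-0.002  0.    -1.   ] yaw(y) -5.2 q1,q6 deg [-35.1 -29.9] F [-5.4  1.6  4.3] T [0.23 1.08 0.3 ] w 14.2
time_s: 17.08
ee_pos: [0.5096, -0.2123, 0.0776]
orientation: [-0.472, -0.526, -0.473, 0.527]
contact_force: [-5.6, 1.7, 5.6]
gripper_width: 0.0139
t 17.07 tcp [ 509.6 -212.3   77.6] xax [-0.002  0.    -1.   ] yaw(y) -6.2 q1,q6 deg [-35.1 -28.9] F [-5.6  1.7  5.6] T [0.21 1.03 0.42] w 13.9
```

```bash
python3 -m handwheel '-1 0 0.3 0; -1 0 0.3 -1; -1 0 0.3 -3; -1 0 0.3 -3';python3 -c "
from h import *
st()"; python3 -m handwheel '0 0 0 -2; 0 0 0 -2';python3 -c "
from h import *
st()"
```

```text
time_s: 17.58
ee_pos: [0.5094, -0.2123, 0.0777]
orientation: [0.458, 0.538, 0.458, -0.538]
contact_force: [-2.4, 1.4, 0.6]
gripper_width: 0.0147
t 17.57 tcp [ 509.4 -212.3   77.7] xax [-0.  0. -1.] yaw(y) -9.2 q1,q6 deg [-35.2 -26. ] F [-2.4  1.4  0.6] T [0.1  0.25 0.77] w 14.7
time_s: 17.82
ee_pos: [0.5094, -0.2123, 0.0777]
orientation: [0.449, 0.546, 0.449, -0.546]
contact_force: [-1.7, 1.7, -1.1]
gripper_width: 0.0152
t 17.82 tcp [ 509.4 -212.3   77.7] xax [-0.  0. -1.] yaw(y) -11.2 q1,q6 deg [-35.2 -24. ] F [-1.7  1.7 -1.1] T [0.18 0.17 0.82] w 15.2
```

With the sideways force nulled, 0.8 N m still meets a hard stop, a pure couple, so both lugs bear. Release and retreat.

```bash
python3 -m handwheel '0 0 0 0; 0 0 0 0; 0 0 0 0; 0 0 0 0' 50; python3 -m handwheel '0 0 15 0; 0 0 60 0; 0 0 120 0; 0 0 150 0'; python3 -m handwheel '-20 50 0 0; -40 100 0 0; -60 150 0 0; -80 200 0 0; -80 200 0 0';  python3 ov.py .5105 -.2125 -95 .048 165 180 pics/s10.png
```

```text
time_s: 18.32
ee_pos: [0.5095, -0.2126, 0.0779]
orientation: [0.449, 0.546, 0.449, -0.546]
contact_force: [-0.1, 0.6, 0.5]
gripper_width: 0.0498
time_s: 18.82
ee_pos: [0.5108, -0.2134, 0.2331]
orientation: [0.451, 0.547, 0.447, -0.546]
contact_force: [0.7, -0.1, 0.2]
gripper_width: 0.05
time_s: 19.45
ee_pos: [0.4287, -0.0101, 0.2289]
orientation: [0.45, 0.546, 0.45, -0.545]
contact_force: [0.5, -0.7, 0.6]
gripper_width: 0.0499
t 19.5 tcp [429.4 -11.7 229. ] xax [ 0.002 -0.001 -1.   ] yaw(y) -11.0 q1,q6 deg [-17.8  -6.7] F [0.7 0.4 0.4] T [-0.04 -0.07 -0.02] w 50.1
```

View pics/s10.png

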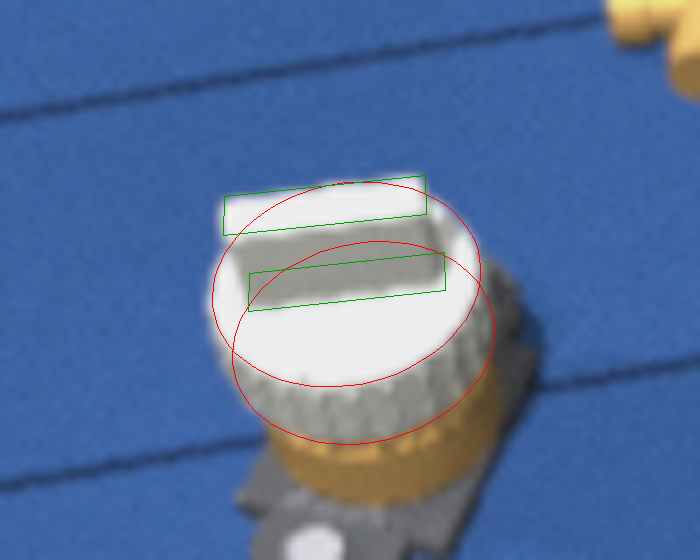

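The cap sits level with its underside near 48 mm and its wing at about -94°. It is unchanged after the second tightening, the gripper is well clear, and nothing else moved. Handing in.

```bash
python3 -c "
from bench import ctrl
print(ctrl.hand_in())"
```

```text
the job is handed in; nothing more can be done
None
```

The wide white cap is screwed onto the purge pot and tightened clockwise to a hard stop. I released it and handed the job in at about 19.5 s, with the gripper clear of everything.

**What I did:** I gripped the wing and set the cap down on the ridges, where contact read 5 N at the expected height. The wing was 45° clockwise of the thread start. I turned it back 45°, the load dropped to zero, and I lowered it 12.5–13 mm until it rested on the rim. Then I turned it clockwise to the stop, let go, gripped it again and re-tightened it once to make sure.

**Last checks:**
- **Stop:** resistance levelled off at 0.8–0.87 N m while the tool turned past. It stayed there with the sideways force nearly nulled, so I take both lugs to be against their stops.
- **Fit:** the camera overlay shows the cap level, with its underside near 48 mm.
- **Other objects:** no other object looked moved; the top view, taken before the re-tightening, hid the narrow white cap behind the arm, but the gripper never went near it.

**One disagreement:** the wing measured about 66–67° from my estimate of the thread start, where 70° was stated. Re-tightening did not move it further. I put the gap down to a few degrees of error in the measured angles plus the cap's play, but I could not confirm that.

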